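Clear, line up and hold the analyser hatch

TASK

Clear the analyser's sprung top hatch: put the cuvette lying on it into the green tray with the other cuvette, and the orange screw cap into the blue tray with the other caps. Then turn the yellow quarter-turn fastener on the hatch clockwise until its slot lines up with the two red marks, without pushing the hatch in yet; after that push the hatch down flush with its frame with the fingers, and finish while holding it pressed there. Leave the two bottles and the beaker standing where they are.

Things in the scene. Friction and masses are not known exactly. Their poses are not given: they have to be found in the camera images.
- analyser: White bench analyser, 220 (x) x 280 (y) x 85 mm high, fixed to the bench, its place and heading vary. Origin under its centre on the bench, x towards its back, y along its long side, z up. Its top is an aluminium frame, 85 mm above the bench, around a dark grey-blue hatch of 148 (x) x 228 (y) mm centred on it; the fastener is at the hatch's centre, the rest of the hatch is flat.
- hatch (a joint): How far the hatch is pushed straight down, in m: 0 = up (its top face 8 mm above the frame, 93 mm above the bench), 0.008 = flush with the frame, at its stop. It does not tip. It starts up. Springs push it up: about 4 N starts it moving, about 10 N brings it flush; let go, it rises again. Unless the fastener is lined up, a tongue below it stops the hatch after 2 to 3 mm.
- fastener (a joint): Turn of the fastener in rad, growing clockwise seen from above. At 0 its bar and slot lie along the analyser's x axis; at 1.571 they lie along the analyser's y axis, lined up with the two red marks on the hatch either side of it (lined up within about 0.18 the tongue enters the frame). Starts between 0.1 and 0.7, stiff (0.05 N m), stays where it is left; stops at -0.2 and 2.1, beyond the lined-up place, so no stop marks it.
- fastener_top (a point): Centre of the top of the fastener, on its axis, 30 mm above the hatch face; this frame's x axis is along the bar and turns with the fastener. Yellow upright bar 34 long x 10 wide x 25 mm high with a black slot line along its top, on a steel disc 38 mm across and 5 mm thick.
- cuvette: Cuvette with green stopper, square bar 55 x 13 x 13 mm, off-white, lying flat on the hatch, any heading. 15 g or so. Origin at the centre of its underside, x along its length (stopper end +x), z up.
- cap: Orange screw cap, disc 32 mm across and 20 mm high, lying flat on the hatch. 20 g or so. Origin at the centre of its underside.
- cuvette_tray: Green open tray, 150 (x) x 120 (y) x 40 mm high outside, walls and floor 4 mm, fixed, left or right of the analyser. Another such cuvette lies across it in the half towards +x; the half towards -x is empty. Origin under its centre on the bench, z up.
- cap_tray: Blue open tray of the same size, fixed, on the other side. Two more orange caps lie in the half towards +x; the half towards -x is empty. Origin under its centre on the bench, z up.
- amber_bottle: Amber bottle, 60 mm across, 130 mm high, standing behind the analyser; leave alone. Origin at its underside.
- white_bottle: White bottle with red cap, 70 mm across, 150 mm high, standing beyond one of the trays; leave alone. Origin at its underside.
- beaker: Pale blue-grey beaker, 70 mm across, 85 mm high, standing beyond the other tray; leave alone. Origin at its underside.

How it is judged:
By the outcome, as a careful person would: the job done as asked, in the order asked, and still so for the second after the job is handed in, while the arm keeps its last pose, push and grip.
It also fails if it takes over 72 s, if anything falls off the work surface, if the arm or the gripper's body presses on something with over 40 N, if the wrist force passes 120 N, or if a joint passes its speed limit or range.

ROBOT

A 7-joint arm with a two-finger parallel gripper is mounted at the origin on the work surface. World frame = base frame: x ahead of the robot, y to its left, z up, the work surface at z = 0. Lengths are in m, angles in rad, forces in N, time in s.
With the tool pointing down it reaches from about 0.4 to 0.75 m from the base axis. Payload 19.5 kg.
Tool frame: the origin (TCP) lies at the very end of the fingers, on their centre line; the grasp point (between the pads) lies 19 mm behind it; z points along the fingers, y is the line along which they close (so a half turn about z gives the same grasp; the last joint's range is limited). The gripper opens to 85 mm and grips with 20 to 120 N. Pads are 22 mm wide; open, the fingers measure 114 mm over their backs; the gripper's body (76 mm by 85 mm) begins 54 mm behind the grasp point. The pads swing forward as they close: fully open they stand 13 mm farther back than shut.
Start: joints at [1.194, 0.707, -0.028, 1.485, 0.022, 0.951, -0.075], TCP at [0.189, -0.543, 0.231] pointing down, gripper open.
Joint ranges: [-2.71, 2.71], [-0.32, 2.16], [-1.57, 1.52], [0, 2.45], [-1.46, 4.6], [0, 2.02], [-2.83, 2.83]. Speed limits (rad/s): [1.89, 1.89, 2.57, 2.57, 3.01, 3.01, 3.01].

INTERFACE

Orientations are given as a unit quaternion [w, x, y, z].
In Python, from bench import ctrl, imaging gives the robot as it stands. The module is installed in compiled form; this text tells all that it offers.
- The arm moves only by the shell command python3 -m handwheel 'ROWS' [FORCE]. ROWS is JSON, a list of rows, each a list of 7 numbers: the shift along the tool's x, y, z in cm, then the turn, a rotation vector about the tool's x, y, z in rad, then the closure, from 0 (fully open) to 1 (shut). In form: [[dx, dy, dz, wx, wy, wz, gripper], ...]. A call has 1 to 12 rows; each row shifts and turns the commanded pose from where the row before left it, along the tool's axes as they then stand; what a row does not reach is not made up. A row lasts 1/8 s, in which the tool goes at most 62.5 mm and 10.7 degrees, less where a joint would pass 70% of its speed; a pose out of reach is approached as far as the arm can. A call with a gripper value outside its range is refused whole. The fingers move at their own pace and stop on an object; FORCE is the grip in N (left out, the last holds). Time passes only in rows, so rows that do not move let the fingers close. It gives the time, the measured TCP pose, the force, the opening and the grip force at its end, in the units of the state.
- ctrl.get_obs(): the state, without advancing time (a new reading comes with each control period).
- imaging.grab_frame(name): name is "scene" or "top"; returns the picture (400x640x3 uint8, blue, green, red); there is no depth.
- imaging.camera_info(name): a dict with "fov_y" (degrees; the focal length in pixels is half the picture's height over the tangent of half this angle, whatever the lens; pixels are square), "cx", "cy" (the principal point, pixels), "R" (3x3) and "t" (3): a world point X has camera coordinates R X + t. Camera axes: x right, y down, z forward; pixel columns grow to the right and rows downward; lengths in m; the calibration is good to about 2 mm. A picture is of the moment at which its call begins. camera_info takes no time and is no camera call.
- ctrl.hand_in(): hands the job in; it is judged then, once.
The state is a dict: "clock": time; "qpos": joint angles; "dq": joint speeds; "effort": joint torques, N m; "eef_pos": TCP position; "orientation": TCP orientation; "wrist_force": force on the tool from outside, world axes, zero at the start; "torque": the same for the moment, N m; "opening": opening from 0.0 (shut) to 1.0 (fully open); "finger_force": force on a finger pad.
Only numpy, scipy, OpenCV 4.12 (cv2) and the standard library are available. Lean on these libraries where they do the work, as an engineer would, in place of code of your own. Each camera call takes 0.05 s, during which the arm holds its last target. There are 200 camera calls.

## Working session

There is one attempt and no reset: what is moved stays moved. The work goes in short steps, Python scripts to look and compute and a shell command to move; the robot and the scene stay as the last step left them, time stands still between calls to the robot, and variables do not carry over. Pictures are saved under pics/ and viewed, at most 10 in all, crops included, and the job is handed in when it is done.

```bash
mkdir -p pics; python3 - <<'E'
from bench import ctrl, imaging
import cv2
for n in("scene","top"):
    cv2.imwrite(f"pics/{n}0.png",imaging.grab_frame(n)); print(n,imaging.camera_info(n))
print(ctrl.get_obs())
E
```

```text
scene {'fov_y': 57.83154997991612, 'cx': 316.37200469314257, 'cy': 201.91227288743426, 'R': array([[ 0.49122338,  0.87094067, -0.0127256 ],
       [ 0.73603169, -0.42285671, -0.52862988],
       [-0.46578636,  0.25030891, -0.84875704]]), 't': array([-0.29838066, -0.40072543,  1.23001613])}
top {'fov_y': 55.65109588207601, 'cx': 320.2990516369111, 'cy': 200.38662365284543, 'R': array([[ 0.00800648, -0.99996693, -0.00142653],
       [-0.98515165, -0.00764318, -0.17151618],
       [ 0.17149961,  0.00277859, -0.98518027]]), 't': array([0.01487316, 0.60967639, 1.08426569])}
{'clock': 0.1, 'qpos': array([ 1.19429528,  0.70702587, -0.02759838,  1.48491462,  0.02198561,
        0.95090517, -0.07549499]), 'dq': array([-0.00091686, -0.00212228, -0.00026053, -0.00269086, -0.00028956,
        0.00196869, -0.00073207]), 'effort': array([ 3.71827206e-03, -8.84292769e+01,  1.23732649e+00, -2.36453050e+01,
        1.71010086e-02,  5.04499985e-03,  9.48701631e-05]), 'eef_pos': array([ 0.18885742, -0.54286613,  0.23089179]), 'orientation': array([-4.66286502e-04,  9.86022687e-01,  1.66610430e-01, -9.31065471e-05]), 'wrist_force': array([-0.6938415 ,  0.20932963, -0.83019542]), 'torque': array([ 0.03817978,  0.02971761, -0.00498221]), 'finger_force': 0.0, 'opening': 1.002107215677156}
```

View pics/top0.png

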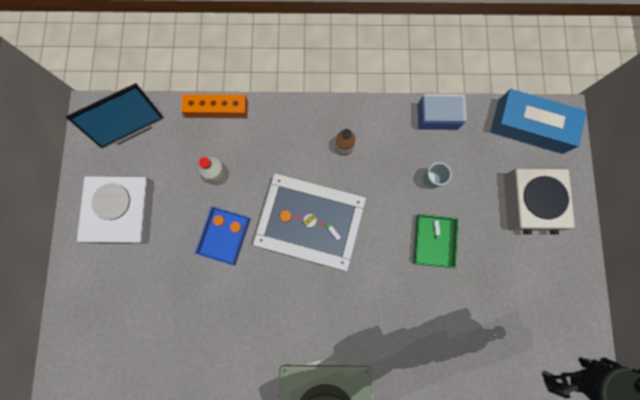

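View pics/scene0.png

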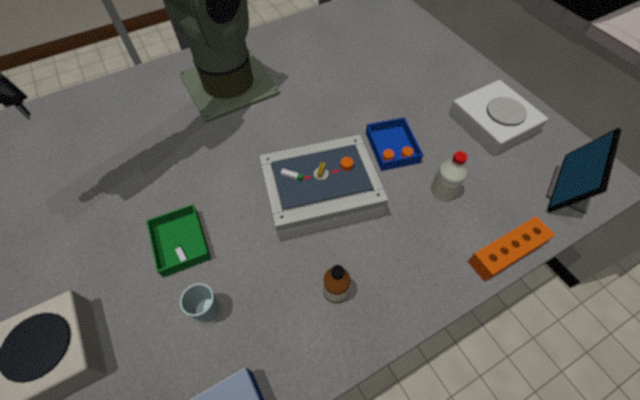

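The top view shows the analyser centred near (310,221), the cap at (286,216), the fastener at (310,220) and the cuvette at (334,232). The blue tray is at (223,236) and the green tray at (436,241). The scene view agrees: fastener (321,172), cap (347,162), cuvette (292,174). Next I'll enlarge the hatch in both views.

```bash
python3 - <<'E'
import cv2,numpy as np
a=cv2.imread("pics/top0.png")[170:275,250:370]; b=cv2.imread("pics/scene0.png")[135:235,255:390]
a=cv2.resize(a,None,fx=5.5,fy=5.5,interpolation=cv2.INTER_CUBIC)[:, :]
c=np.zeros((600,800,3),np.uint8)
a=cv2.resize(cv2.imread("pics/top0.png")[200:250,270:350],(800,500),interpolation=cv2.INTER_CUBIC)
cv2.imwrite("pics/a.png",a)
b=cv2.resize(cv2.imread("pics/scene0.png")[145:195,270:365],(760,400),interpolation=cv2.INTER_CUBIC)
cv2.imwrite("pics/b.png",b)
E
cat > h.py <<'E'
import numpy as np
from bench import imaging
def ray(n,u,v,z):
    c=imaging.camera_info(n);f=200/np.tan(np.radians(c["fov_y"]/2))
    d=c["R"].T@[(u-c["cx"])/f,(v-c["cy"])/f,1];o=-c["R"].T@c["t"]
    return o+d*(z-o[2])/d[2]
def proj(n,X):
    c=imaging.camera_info(n);f=200/np.tan(np.radians(c["fov_y"]/2))
    p=c["R"]@np.asarray(X)+c["t"];return p[:2]/p[2]*f+[c["cx"],c["cy"]]
E
python3 - <<'E'
from h import *
import numpy as np
np.set_printoptions(precision=4,suppress=True)
T=[(275,175.5),(366,197),(349,270.5),(254,245.5)]
S=[(260,154),(358,137.5),(385,200.5),(273,221)]
for n,L in(("top",T),("scene",S)):
    print(n,[ray(n,u,v,.085)[:2] for u,v in L])
for n,L in(("top",dict(cap=(286,216,.113),fast=(310,220,.123),cuv=(334,232,.1),blue=(223,236,.03),green=(436,241,.03))),("scene",dict(cap=(347,162,.113),fast=(321,172,.123),cuv=(292,174,.1),blue=(394,143,.03),green=(179,240,.03)))):
    for k,v in L.items(): print(n,k,ray(n,*v)[:2])
E
```

```text
top [array([0.6773, 0.1537]), array([ 0.615 , -0.1137]), array([ 0.4037, -0.063 ]), array([0.4717, 0.2078])]
scene [array([ 0.4023, -0.0542]), array([0.4834, 0.201 ]), array([0.6857, 0.1476]), array([ 0.6018, -0.1124])]
top cap [0.5536 0.1158]
top fast [0.5416 0.0477]
top cuv [ 0.5107 -0.02  ]
top blue [0.5023 0.312 ]
top green [ 0.4924 -0.3288]
scene cap [0.5577 0.1175]
scene fast [0.5587 0.0421]
scene cuv [ 0.5131 -0.0151]
scene blue [0.5136 0.3101]
scene green [ 0.5044 -0.3281]
```

View pics/a.png

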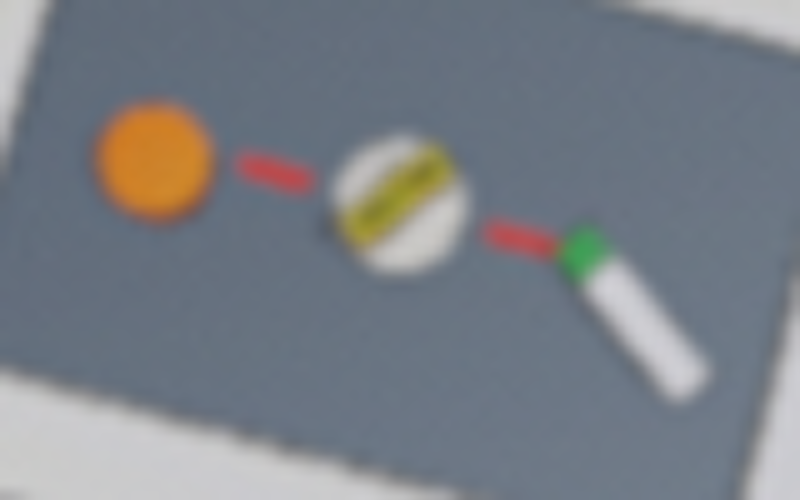

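View pics/b.png

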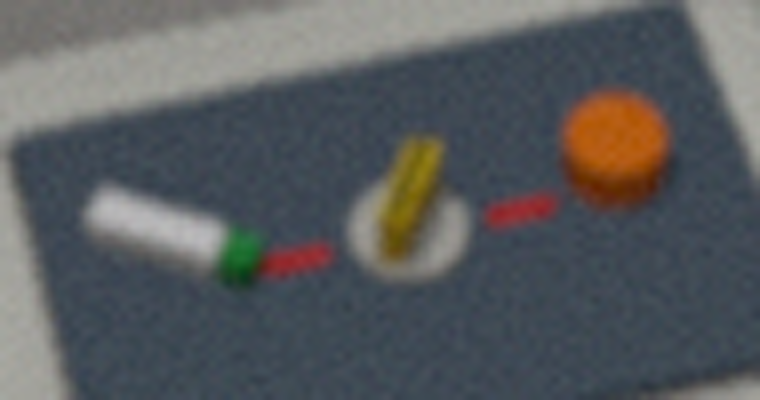

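Crops: in the top view the cap is at about (285.5,216), the red marks at (297.5,217.4) and (322,224), the fastener disc at (310,220.4), and the cuvette runs from (328,225) to (339,238). The slot is rotated roughly 35–40° from the red-mark line's normal. Next I'll measure this by colour segmentation.

```bash
cat > seg.py <<'E'
import cv2,numpy as np
from h import *
np.set_printoptions(precision=4,suppress=True)
def comps(im,hue,smin,vmin,box,k=4,amin=12):
    x0,y0,x1,y1=box
    g=cv2.resize(im[y0:y1,x0:x1],None,fx=k,fy=k,interpolation=cv2.INTER_CUBIC)
    h=cv2.cvtColor(g,cv2.COLOR_BGR2HSV);H=h[...,0].astype(int)
    m=((abs((H-hue+90)%180-90)<=9)&(h[...,1]>smin)&(h[...,2]>vmin)).astype(np.uint8)
    out=[]
    for c in cv2.findContours(m,cv2.RETR_EXTERNAL,cv2.CHAIN_APPROX_NONE)[0]:
        if cv2.contourArea(c)/k/k<amin: continue
        M=cv2.moments(c); p=np.array([M["m10"],M["m01"]])/M["m00"]
        f=lambda q:(np.asarray(q)+.5)/k-.5+[x0,y0]
        out.append((f(p),cv2.contourArea(c)/k/k,f(cv2.boxPoints(cv2.minAreaRect(c)))))
    return out
E
python3 - <<'E'
from seg import *
from bench import ctrl
B={"top":((180,195,260,275),(400,200,470,280),(265,185,360,265)),"scene":((355,105,435,180),(135,195,220,285),(265,140,380,210))}
for n in B:
    im=cv2.imread(f"pics/{n}0.png")
    for nm,hue,s,v,b,z,am in(("blue",115,120,50,0,.04,300),("green",62,100,30,1,.04,300),("cap",12,150,120,2,.111,12),("yellow",28,120,90,2,.123,8),("red",178,100,110,2,.093,4),("stopper",65,90,60,2,.1,6)):
        for p,a,bx in comps(im,hue,s,v,B[n][b],amin=am):
            print(n,nm,p,round(a,1),"->",ray(n,*p,z)[:2],"box",*[ray(n,*q,z)[:2] for q in bx])
E
```

```text
top blue [222.0907 235.3929] 1982.8 -> [0.5033 0.3123] box [0.4512 0.3912] [0.5959 0.352 ] [0.5574 0.2329] [0.4144 0.2744]
top green [436.0536 240.8356] 1996.3 -> [ 0.4922 -0.3259] box [ 0.4222 -0.2564] [ 0.5727 -0.2731] [ 0.5641 -0.398 ] [ 0.414  -0.3786]
top cap [285.0475 215.7449] 82.3 -> [0.5546 0.1187] box [0.5691 0.1337] [0.5693 0.1047] [0.5401 0.1041] [0.5399 0.133 ]
top yellow [309.2062 219.3775] 29.2 -> [0.5433 0.05  ] box [0.5364 0.0651] [0.5574 0.0405] [0.5506 0.0349] [0.5297 0.0595]
top red [321.6691 223.5167] 10.8 -> [0.5354 0.0151] box [0.5345 0.0247] [0.5403 0.0235] [0.5363 0.0052] [0.5305 0.0064]
top red [297.0943 216.8573] 12.7 -> [0.554  0.0858] box [0.5537 0.0962] [0.5601 0.0944] [0.5544 0.0756] [0.548  0.0774]
top stopper [327.7497 224.7685] 12.2 -> [ 0.5311 -0.0022] box [0.5297 0.0063] [ 0.5391 -0.0029] [ 0.5323 -0.0096] [ 0.523  -0.0005]
scene blue [393.437  143.3959] 2026.1 -> [0.5203 0.3013] box [0.4198 0.2641] [0.4267 0.411 ] [0.6117 0.3406] [0.6003 0.2091]
scene green [177.1893 240.3601] 3017.3 -> [ 0.5095 -0.3308] box [ 0.4136 -0.3953] [ 0.4289 -0.2614] [ 0.5993 -0.2739] [ 0.5809 -0.396 ]
scene cap [346.4749 161.8259] 99.6 -> [0.5553 0.1175] box [0.5335 0.113 ] [0.549  0.1398] [0.5764 0.1224] [0.5612 0.0961]
scene yellow [320.6358 168.9696] 58.5 -> [0.5503 0.0459] box [0.5607 0.0245] [0.5298 0.0581] [0.5406 0.0652] [0.5712 0.0315]
scene red [306.8301 176.9589] 17.8 -> [0.535  0.0148] box [0.5284 0.0067] [0.5336 0.0258] [0.5417 0.0229] [0.5365 0.0039]
scene red [334.6009 170.846 ] 19.0 -> [0.5533 0.0848] box [0.5466 0.076 ] [0.5518 0.0968] [0.56   0.0937] [0.5548 0.073 ]
scene stopper [299.4848 176.461 ] 20.6 -> [ 0.5291 -0.0024] box [ 0.5322 -0.0126] [0.5189 0.0009] [0.5277 0.007 ] [ 0.5409 -0.0065]
```

```bash
cat > to.py <<'E'
import sys,numpy as np
from bench import ctrl
from scipy.spatial.transform import Rotation as R
def go(x,y,z,psi=None):
    o=ctrl.get_obs();w,*v=o["orientation"];r=R.from_quat([*v,w]);M=r.as_matrix()
    d=M.T@(np.array([x,y,z])-o["eef_pos"])*100
    p=np.arctan2(M[1,0],M[0,0]); 
    print("t",round(o["clock"],2),"pos",o["eef_pos"].round(4),"psi",p.round(3),"tilt",M[:,2].round(4),"q1,q7",o["qpos"][[0,6]].round(2),"F",o["wrist_force"].round(1),"open",round(o["opening"],3),"fin",round(float(o["finger_force"]),1))
    print("shift cm",d.round(2), "wz",None if psi is None else round((p-psi+np.pi/2)%np.pi-np.pi/2,3))
if __name__=="__main__": go(*map(float,sys.argv[1:]))
E
python3 - <<'E'
from seg import *
im=cv2.imread("pics/top0.png")
for n,L in(("top",((585,240),(634,314),(693,392),8,None)),):pass
f=lambda x,y:((x+.5)/10-.5+270,(y+.5)/10-.5+200)
for q in((575,237),(634,314),(693,392)):print("top",ray("top",*f(*q),.106)[:2])
g=lambda x,y:((x+.5)/8-.5+270,(y+.5)/8-.5+145)
for q in((255,250),(173,228),(92,203)):print("scene",ray("scene",*g(*q),.103)[:2])
for n,(x0,y0,x1,y1) in dict(top=(322,218,346,244),scene=(276,164,305,184)).items():
    im=cv2.imread(f"pics/{n}0.png");g4=cv2.resize(im[y0:y1,x0:x1],None,fx=4,fy=4,interpolation=cv2.INTER_CUBIC)
    h=cv2.cvtColor(g4,cv2.COLOR_BGR2HSV);m=((g4.min(2)>150)).astype(np.uint8)
    c=max(cv2.findContours(m,0,1)[0],key=cv2.contourArea);r=cv2.minAreaRect(c)
    print(n,"body",*[ray(n,*((q+.5)/4-.5+[x0,y0]),.106)[:2] for q in [np.array(r[0]),*cv2.boxPoints(r)]])
E
python3 to.py 0.51 -0.018 0.2 0.651
```

```text
top [ 0.5348 -0.0001]
top [ 0.5131 -0.0168]
top [ 0.4913 -0.0334]
scene [0.5317 0.0018]
scene [ 0.5116 -0.0163]
scene [ 0.4903 -0.0339]
top body [ 0.5087 -0.0203] [ 0.5211 -0.0013] [ 0.5299 -0.012 ] [ 0.4963 -0.0393] [ 0.4876 -0.0286]
scene body [ 0.5096 -0.0208] [ 0.4986 -0.0381] [ 0.4891 -0.0301] [ 0.5206 -0.0036] [ 0.5298 -0.0117]
t 0.1 pos [ 0.1889 -0.5429  0.2309] psi 0.335 tilt [-3.e-04  9.e-04 -1.e+00] q1,q7 [ 1.19 -0.08] F [-0.7  0.2 -0.8] open 1.002 fin 0.0
shift cm [ 47.58 -39.02   3.12] wz -0.316
```

```bash
python3 -m handwheel '[[4.4,-3.6,0.2,0,0,0,0.2],[4.4,-3.6,0.2,0,0,0,0.4],[4.4,-3.6,0.2,0,0,0,0.55],[4.4,-3.6,0.2,0,0,0,0.55],[4.4,-3.6,0.2,0,0,0,0.55],[4.4,-3.6,0.2,0,0,0,0.55],[4.4,-3.6,0.2,0,0,0,0.55],[4.4,-3.6,0.2,0,0,0,0.55],[4.4,-3.6,0.2,0,0,0,0.55],[4.4,-3.6,0.2,0,0,0,0.55],[3.8,-3,0.2,0,0,-0.16,0.55],[0,0,0,0,0,-0.17,0.55]]' 30; python3 to.py 0.512 -0.017 0.15 0.67
```

```text
clock: 1.6
eef_pos: [0.5132, -0.0141, 0.2086]
orientation: [-0.001, 0.944, 0.331, 0.0]
wrist_force: [-0.6, -1.5, -0.4]
opening: 0.447
finger_force: 0.0
t 1.6 pos [ 0.5132 -0.0141  0.2086] psi 0.675 tilt [-4.0e-04  1.3e-03 -1.0e+00] q1,q7 [-0.03 -0.94] F [-0.6 -1.5 -0.4] open 0.447 fin 0.0
shift cm [-0.28  0.16  5.86] wz 0.005
```

```bash
python3 -m handwheel '[[-0.28,0.16,3,0,0,0,0.55],[0,0,3,0,0,0,0.55],[0,0,2.5,0,0,0,0.55],[0,0,1.5,0,0,0,0.55],[0,0,1.0,0,0,0,0.55],[0,0,0,0,0,0,0.55],[0,0,0,0,0,0,0.55]]'; python3 to.py 0.512 -0.017 0.097 0.67
python3 - <<'E'
import cv2
from bench import imaging
im=imaging.grab_frame("scene")
cv2.imwrite("pics/c.png",cv2.resize(im[120:220,240:390],(750,500),interpolation=cv2.INTER_CUBIC))
E
```

```text
clock: 2.48
eef_pos: [0.5112, -0.0206, 0.0998]
orientation: [0.0, 0.945, 0.326, 0.0]
wrist_force: [-0.1, -0.1, -0.2]
opening: 0.45
finger_force: 0.0
t 2.48 pos [ 0.5112 -0.0206  0.0998] psi 0.665 tilt [ 6.e-04  1.e-04 -1.e+00] q1,q7 [-0.02 -0.94] F [-0.1 -0.1 -0.2] open 0.45 fin 0.0
shift cm [ 0.28 -0.24  0.28] wz -0.005
```

View pics/c.png

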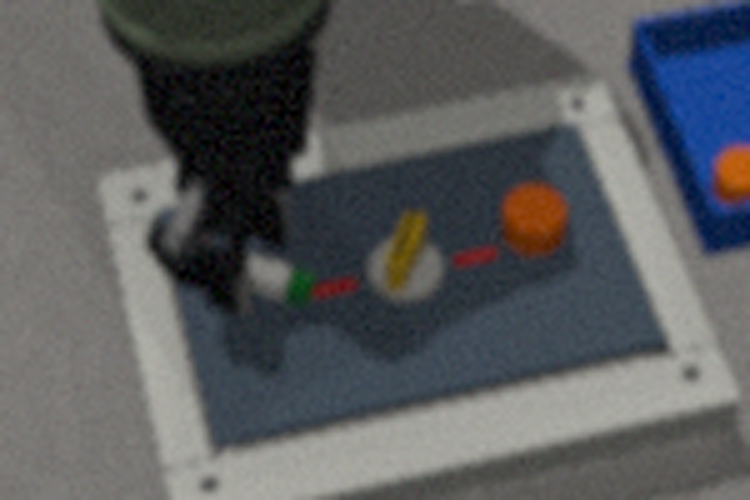

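The view shows the two fingers straddling the cuvette body, with the stopper end sticking out at (300,287) in the crop. I'll centre on it, close and lift.

```bash
python3 -m handwheel '[[0.2,-0.2,0.2,0,0,0,0.55],[0,0,0,0,0,0,0.8],[0,0,0,0,0,0,0.9],[0,0,0,0,0,0,1],[0,0,0,0,0,0,1],[0,0,0,0,0,0,1],[0,0,0,0,0,0,1]]' 30; python3 to.py 0.46 -0.322 0.15 1.451
```

```text
clock: 3.4
eef_pos: [0.5114, -0.0177, 0.0973]
orientation: [-0.0, 0.945, 0.326, 0.0]
wrist_force: [-1.1, 2.8, 3.6]
opening: 0.139
finger_force: 33.4
t 3.4 pos [ 0.5114 -0.0177  0.0973] psi 0.665 tilt [ 1.e-04  2.e-04 -1.e+00] q1,q7 [-0.02 -0.95] F [-1.1  2.8  3.6] open 0.139 fin 33.4
shift cm [-22.82  20.77  -5.27] wz -0.786
```

```bash
python3 -m handwheel '[[0,0,-1.5,0,0,0,1],[0,0,-3,0,0,0,1],[0,0,-3,0,0,0,1],[0,0,-1.5,0,0,0,1],[0,0,0,0,0,0,1]]'; python3 to.py 0.46 -0.322 0.18 1.451
```

```text
clock: 4.03
eef_pos: [0.5117, -0.018, 0.1886]
orientation: [0.0, 0.945, 0.326, 0.001]
wrist_force: [-0.2, 0.2, -0.2]
opening: 0.141
finger_force: 33.0
t 4.03 pos [ 0.5117 -0.018   0.1886] psi 0.664 tilt [ 2.e-03 -1.e-04 -1.e+00] q1,q7 [-0.02 -0.94] F [-0.2  0.2 -0.2] open 0.141 fin 33.0
shift cm [-22.82  20.74   0.86] wz -0.787
```

```bash
python3 -m handwheel '[[-2.5,2.3,0,0,0,0,1],[-4,3.7,0,0,0,0,1],[-4,3.7,0,0,0,0,1],[-4,3.7,0,0,0,0,1],[-4,3.7,0,0,0,0,1],[-3,2.6,0,0,0,0,1],[-1.3,1.1,0,0,0,-0.15,1],[0,0,0,0,0,-0.16,1],[0,0,0,0,0,-0.16,1],[0,0,0,0,0,-0.16,1],[0,0,0,0,0,-0.155,1],[0,0,0,0,0,0,1]]'; python3 to.py 0.46 -0.322 0.025 1.451
```

```text
clock: 5.52
eef_pos: [0.4598, -0.3222, 0.1868]
orientation: [-0.001, 0.749, 0.663, 0.0]
wrist_force: [0.3, 0.2, -1.4]
opening: 0.136
finger_force: 33.0
t 5.53 pos [ 0.4598 -0.3222  0.1868] psi 1.449 tilt [-7.e-04  8.e-04 -1.e+00] q1,q7 [0.72 0.17] F [ 0.3  0.2 -1.4] open 0.136 fin 33.0
shift cm [1.000e-02 3.000e-02 1.618e+01] wz -0.002
```

```bash
python3 -m handwheel '[[0,0,4,0,0,0,1],[0,0,4,0,0,0,1],[0,0,4,0,0,0,1],[0,0,3,0,0,0,1],[0,0,1.5,0,0,0,1],[0,0,0.8,0,0,0,1],[0,0,0,0,0,0,1],[0,0,0.2,0,0,0,1],[0,0,0,0,0,0,1]]'; python3 to.py 0.46 -0.322 0.010 1.451
```

```text
clock: 6.65
eef_pos: [0.4604, -0.3223, 0.0127]
orientation: [0.0, 0.749, 0.663, 0.0]
wrist_force: [-0.7, -0.4, 0.0]
opening: 0.141
finger_force: 33.0
t 6.65 pos [ 0.4604 -0.3223  0.0127] psi 1.45 tilt [ 6.e-04 -3.e-04 -1.e+00] q1,q7 [0.66 0.07] F [-0.7 -0.4  0. ] open 0.141 fin 33.0
shift cm [ 0.03 -0.05  0.27] wz -0.001
```

```bash
python3 -m handwheel '[[0,0,0.3,0,0,0,1],[0,0,0,0,0,0,0.85],[0,0,0,0,0,0,0.72],[0,0,0,0,0,0,0.72],[0,0,-2,0,0,0,0.72],[0,0,-4,0,0,0,0.7],[0,0,-5,0,0,0,0.5],[0,0,-5,0,0,0,0.4],[0,0,-2,0,0,0,0.4]]'; python3 to.py 0.555 0.118 0.19 1.315
```

```text
clock: 7.78
eef_pos: [0.4607, -0.3225, 0.192]
orientation: [0.001, 0.749, 0.663, 0.0]
wrist_force: [0.8, -0.1, -0.4]
opening: 0.604
finger_force: 0.0
t 7.78 pos [ 0.4607 -0.3225  0.192 ] psi 1.45 tilt [ 0.0026 -0.0016 -1.    ] q1,q7 [0.72 0.16] F [ 0.8 -0.1 -0.4] open 0.604 fin 0.0
shift cm [44.87  4.04  0.16] wz 0.135
```

```bash
python3 -m handwheel '[[3,0.3,0,0,0,0,0.4],[5,0.45,0,0,0,0,0.4],[5,0.45,0,0,0,0,0.4],[5,0.45,0,0,0,0,0.4],[5,0.45,0,0,0,0,0.4],[5,0.45,0,0,0,0,0.4],[5,0.45,0,0,0,0,0.4],[5,0.45,0,0,0,0,0.4],[4,0.4,0,0,0,0,0.4],[2.87,0.19,0,0,0,0.135,0.4],[0,0,3,0,0,0,0.4],[0,0,0,0,0,0,0.4]]'
python3 - <<'E'
from seg import *
im=imaging.grab_frame("top");s=imaging.grab_frame("scene")
a=cv2.resize(im[200:280,400:470],(400,457),interpolation=cv2.INTER_CUBIC)
b=cv2.resize(s[120:200,300:370],(400,457),interpolation=cv2.INTER_CUBIC)
cv2.imwrite("pics/d.png",np.hstack([a,b]))
for p,ar,bx in comps(s,12,150,120,(325,140,375,200)): print(p,ar,ray("scene",*p,.111)[:2])
E
python3 to.py 0.555 0.118 0.099 1.315
```

```text
clock: 9.28
eef_pos: [0.5536, 0.1183, 0.1581]
orientation: [-0.001, 0.791, 0.611, -0.001]
wrist_force: [-0.8, -0.1, 0.6]
opening: 0.598
finger_force: 0.0
[346.4077 161.9127] 99.40625 [0.5555 0.1173]
t 9.38 pos [0.5547 0.118  0.16  ] psi 1.314 tilt [ 1.e-04  0.e+00 -1.e+00] q1,q7 [-0.17 -0.69] F [ 0.5 -0.2  1. ] open 0.605 fin 0.0
shift cm [0.01 0.03 6.1 ] wz -0.001
```

View pics/d.png

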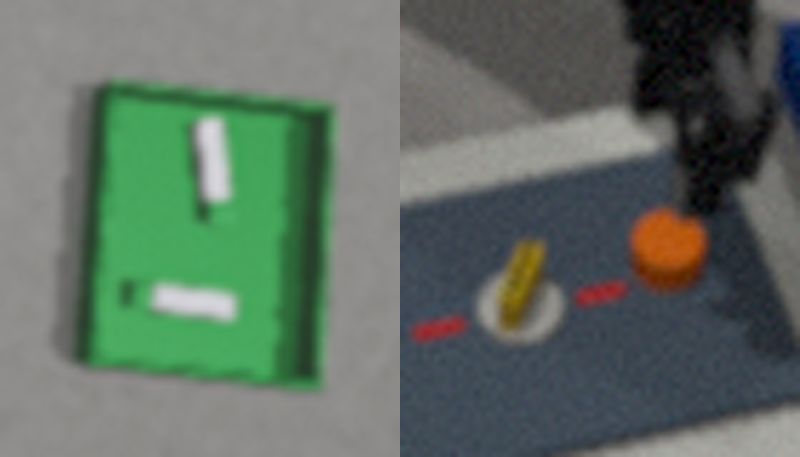

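The cuvette lies flat across the empty half of the green tray (crop 195,300), with the other one at (212,160). The gripper hangs above the cap at crop (670,245). I'll descend and grip the cap.

```bash
python3 -m handwheel '[[0,0,3,0,0,0,0.4],[0,0,2,0,0,0,0.4],[0,0,1.0,0,0,0,0.4],[0,0,0,0,0,0,0.4],[0,0,0,0,0,0,0.6],[0,0,0,0,0,0,0.75],[0,0,0,0,0,0,0.9],[0,0,0,0,0,0,0.9],[0,0,0,0,0,0,0.9]]' 30; python3 to.py 0.471 0.322 0.18 1.315
```

```text
clock: 10.5
eef_pos: [0.5549, 0.1184, 0.0995]
orientation: [0.0, 0.792, 0.611, 0.0]
wrist_force: [3.8, 0.3, 4.1]
opening: 0.357
finger_force: 29.6
t 10.5 pos [0.5549 0.1184 0.0995] psi 1.315 tilt [ 9.e-04  3.e-04 -1.e+00] q1,q7 [-0.18 -0.72] F [3.8 0.3 4.1] open 0.357 fin 29.6
shift cm [ 17.57 -13.26  -8.05] wz -0.0
```

```bash
python3 -m handwheel '[[0,0,-1.5,0,0,0,0.9],[0,0,-3,0,0,0,0.9],[0,0,-3,0,0,0,0.9],[0,0,-1,0,0,0,0.9],[2.5,-1.9,0,0,0,0,0.9],[4,-3,0,0,0,0,0.9],[4,-3,0,0,0,0,0.9],[4,-3,0,0,0,0,0.9],[2.3,-1.8,0,0,0,0,0.9],[0.7,-0.5,0,0,0,0,0.9],[0,0,0,0,0,0,0.9],[0,0,0,0,0,0,0.9]]'; python3 to.py 0.471 0.322 0.015 1.315
```

```text
clock: 12.0
eef_pos: [0.4717, 0.3198, 0.1843]
orientation: [0.0, 0.792, 0.61, -0.0]
wrist_force: [0.1, -0.1, -0.7]
opening: 0.356
finger_force: 29.8
t 12.0 pos [0.4717 0.3198 0.1843] psi 1.313 tilt [-0.e+00 -7.e-04 -1.e+00] q1,q7 [-0.58 -1.03] F [ 0.1 -0.1 -0.7] open 0.356 fin 29.8
shift cm [ 0.21 -0.13 16.93] wz -0.002
```

```bash
python3 -m handwheel '[[0.1,0.5,4,0,0,0,0.9],[0,0,4,0,0,0,0.9],[0,0,3,0,0,0,0.9],[0,0,3,0,0,0,0.9],[0,0,1.8,0,0,0,0.9],[0,0,0.8,0,0,0,0.9],[0,0,0,0,0,0,0.9],[0,0,0.3,0,0,0,0.9],[0,0,0,0,0,0,0.9]]'; python3 to.py 0.4765 0.319 0.0125 1.315
```

```text
clock: 13.12
eef_pos: [0.4764, 0.3209, 0.0157]
orientation: [-0.0, 0.792, 0.611, 0.0]
wrist_force: [0.8, 1.3, 0.6]
opening: 0.352
finger_force: 29.8
t 13.12 pos [0.4764 0.3209 0.0157] psi 1.315 tilt [ 4.e-04  4.e-04 -1.e+00] q1,q7 [-0.6  -1.07] F [0.8 1.3 0.6] open 0.352 fin 29.8
shift cm [-0.18  0.06  0.32] wz -0.0
```

Release, rise, and head for the fastener (tool x along the bar, ψ = 2.276).

```bash
python3 -m handwheel '[[0,0,0.4,0,0,0,0.9],[0,0,0,0,0,0,0.65],[0,0,0,0,0,0,0.56],[0,0,0,0,0,0,0.56],[0,0,-2,0,0,0,0.56],[0,0,-4,0,0,0,0.56],[0,0,-5,0,0,0,0.56],[0,0,-5,0,0,0,0.56],[0,0,-3,0,0,0,0.56],[0,0,0,0,0,0,0.56]]'; python3 to.py 0.544 0.050 0.19 2.276
```

```text
clock: 14.38
eef_pos: [0.4768, 0.3211, 0.2046]
orientation: [0.0, 0.792, 0.611, 0.002]
wrist_force: [0.4, -0.3, -1.9]
opening: 0.438
finger_force: 0.0
t 14.38 pos [0.4768 0.3211 0.2046] psi 1.315 tilt [ 0.0035  0.0026 -1.    ] q1,q7 [-0.57 -1.03] F [ 0.4 -0.3 -1.9] open 0.438 fin 0.0
shift cm [-24.53  13.37   1.41] wz -0.961
```

```bash
python3 - <<'E'
from seg import *
im=imaging.grab_frame("top");s=imaging.grab_frame("scene")
for p,ar,bx in comps(im,12,150,100,(190,200,260,275)): print("top cap",p,ar,ray("top",*p,.022)[:2])
for n,i,b in(("top",im,(290,205,335,235)),("scene",s,(295,150,350,190))):
  for nm,hue,sa,v,z,am in(("yellow",28,120,90,.123,8),("red",178,100,110,.093,4)):
    for p,ar,bx in comps(i,hue,sa,v,b,amin=am): print(n,nm,p,round(ar,1),ray(n,*p,z)[:2],"box",*[ray(n,*q,z)[:2] for q in bx])
E
```

```text
top cap [220.4365 245.0135] 64.6875 [0.4757 0.3204]
top cap [235.1571 226.7538] 61.8125 [0.5313 0.2785]
top cap [218.3915 220.2057] 62.09375 [0.551  0.3307]
top yellow [309.2154 219.3774] 28.9 [0.5433 0.0499] box [0.5364 0.0651] [0.5574 0.0405] [0.5506 0.0349] [0.5297 0.0595]
top red [321.9845 223.603 ] 12.1 [0.5351 0.0142] box [0.5347 0.0246] [0.5405 0.0232] [0.5355 0.0036] [0.5297 0.0052]
top red [297.0491 216.8485] 12.6 [0.554  0.0859] box [0.5538 0.0967] [0.5601 0.0949] [0.5544 0.0756] [0.548  0.0774]
scene yellow [320.6172 168.9423] 58.3 [0.5502 0.0459] box [0.5618 0.0249] [0.5297 0.058 ] [0.54   0.0653] [0.5718 0.0321]
scene red [306.2811 177.1033] 20.4 [0.5347 0.0134] box [0.5275 0.0044] [0.5336 0.0257] [0.5421 0.0226] [0.536  0.0015]
scene red [334.6921 170.8315] 19.4 [0.5534 0.085 ] box [0.5463 0.0764] [0.5519 0.0973] [0.5604 0.094 ] [0.5547 0.0732]
```

The cap lies in the blue tray's empty half (0.476,0.320), and the marks give a hatch centre of (0.5443,0.0497) and a heading of -0.257. Now the fastener.

```bash
python3 -m handwheel '[[-2.5,1.4,0,0,0,0,0.56],[-4.5,2.45,0,0,0,0,0.56],[-4.5,2.45,0,0,0,0,0.56],[-4.5,2.45,0,0,0,0,0.56],[-4.5,2.45,0,0,0,0,0.56],[-4,2.15,0,0,0,-0.16,0.56],[0,0,0,0,0,-0.16,0.56],[0,0,0,0,0,-0.16,0.56],[0,0,0,0,0,-0.16,0.56],[0,0,0,0,0,-0.16,0.56],[0,0,0,0,0,-0.16,0.56],[0,0,0,0,0,0,0.56]]'; python3 to.py 0.5443 0.0497 0.105 2.277
```

```text
clock: 15.98
eef_pos: [0.5429, 0.0498, 0.2007]
orientation: [-0.001, 0.42, 0.907, -0.0]
wrist_force: [-0.6, -0.0, -0.4]
opening: 0.442
finger_force: 0.0
t 15.97 pos [0.5429 0.0498 0.2007] psi 2.274 tilt [-1.5e-03  3.0e-04 -1.0e+00] q1,q7 [0.11 0.16] F [-0.6 -0.  -0.4] open 0.442 fin 0.0
shift cm [-0.11  0.11  9.57] wz -0.003
```

```bash
python3 -m handwheel '[[-0.11,0.11,3,0,0,0,0.7],[0,0,3,0,0,0,0.72],[0,0,2,0,0,0,0.72],[0,0,1.0,0,0,0,0.72],[0,0,0.4,0,0,0,0.72],[0,0,0,0,0,0,0.72],[0,0,0,0,0,0,0.72]]' 20; python3 to.py 0.5443 0.0497 0.105 2.277;  python3 -m handwheel '[[0,0,0,0,0,0,0.8],[0,0,0,0,0,0,0.84],[0,0,0,0,0,0,0.88],[0,0,0,0,0,0,0.9]]' ; python3 to.py 0.5443 0.0497 0.105 2.277
```

```text
clock: 16.85
eef_pos: [0.5451, 0.0499, 0.1079]
orientation: [0.0, 0.42, 0.907, 0.0]
wrist_force: [0.7, -0.3, -0.5]
opening: 0.28
finger_force: 0.0
t 16.85 pos [0.5451 0.0499 0.1079] psi 2.274 tilt [ 8.e-04  1.e-04 -1.e+00] q1,q7 [0.07 0.07] F [ 0.7 -0.3 -0.5] open 0.28 fin 0.0
shift cm [ 0.04 -0.07  0.29] wz -0.003
clock: 17.35
eef_pos: [0.5446, 0.0495, 0.1074]
orientation: [-0.0, 0.42, 0.907, -0.0]
wrist_force: [-3.7, -2.2, 4.5]
opening: 0.11
finger_force: 21.3
t 17.35 pos [0.5446 0.0495 0.1074] psi 2.275 tilt [-6.e-04 -5.e-04 -1.e+00] q1,q7 [0.07 0.07] F [-3.7 -2.2  4.5] open 0.11 fin 21.3
shift cm [ 0.03 -0.01  0.24] wz -0.002
```

```bash
python3 -m handwheel '[[0,0,-0.08,0,0,0,0.9],[0,0,0,0,0,0,0.9]]'; python3 to.py 0.5443 0.0497 0.105 1.314
```

```text
clock: 17.6
eef_pos: [0.5446, 0.0495, 0.1076]
orientation: [-0.0, 0.42, 0.908, -0.0]
wrist_force: [-0.3, -3.3, -13.4]
opening: 0.113
finger_force: 20.1
t 17.6 pos [0.5446 0.0495 0.1076] psi 2.275 tilt [-1.1e-03 -3.0e-04 -1.0e+00] q1,q7 [0.07 0.07] F [ -0.3  -3.3 -13.4] open 0.113 fin 20.1
shift cm [ 0.03 -0.01  0.26] wz 0.961
```

```bash
python3 -m handwheel '[[0,0,0.05,0,0,0,0.9],[0,0,0,0,0,0.12,0.9],[0,0,0,0,0,0.14,0.9],[0,0,0,0,0,0.14,0.9],[0,0,0,0,0,0.14,0.9],[0,0,0,0,0,0.14,0.9],[0,0,0,0,0,0.14,0.9],[0,0,0,0,0,0.14,0.9],[0,0,0,0,0,0,0.9],[0,0,0,0,0,0,0.9]]'; python3 to.py 0.5443 0.0497 0.105 1.314
```

```text
clock: 18.85
eef_pos: [0.5451, 0.0497, 0.1076]
orientation: [0.0, 0.792, 0.611, 0.0]
wrist_force: [2.2, -5.3, -10.1]
opening: 0.113
finger_force: 20.4
t 18.85 pos [0.5451 0.0497 0.1076] psi 1.315 tilt [ 5.e-04 -1.e-04 -1.e+00] q1,q7 [-0.07 -0.6 ] F [  2.2  -5.3 -10.1] open 0.113 fin 20.4
shift cm [-0.02 -0.08  0.26] wz 0.001
```

```bash
python3 -m handwheel '[[0,0,0,0,0,0,0.8],[0,0,0,0,0,0,0.72],[0,0,0,0,0,0,0.72],[0,0,-1,0,0,0,0.72],[0,0,-4,0,0,0,0.8],[0,0,-4,0,0,0,1],[-3,0,0,0,0,0,1],[-5,0,0,0,0,0,1],[-5,0,0,0,0,0,1],[-3,0,0,0,0,0,1],[0,0,0,0,0,0,1]]'
python3 - <<'E'
from seg import *
im=imaging.grab_frame("top");s=imaging.grab_frame("scene")
b=cv2.resize(s[145:200,280:365],(510,330),interpolation=cv2.INTER_CUBIC);a=cv2.resize(im[200:240,280:340],(510,340),interpolation=cv2.INTER_CUBIC)
cv2.imwrite("pics/e.png",np.vstack([a,b])[:600])
for n,i,b in(("top",im,(290,205,335,235)),("scene",s,(295,150,350,190))):
  for nm,hue,sa,v,z,am in(("yellow",28,120,90,.123,8),("red",178,100,110,.093,4)):
    for p,ar,bx in comps(i,hue,sa,v,b,amin=am): print(n,nm,p,round(ar,1),ray(n,*p,z)[:2],"box",*[ray(n,*q,z)[:2] for q in bx])
E
python3 to.py 0.528 -0.013 0.098 1.314
```

```text
clock: 20.23
eef_pos: [0.5039, -0.1071, 0.1983]
orientation: [0.0, 0.793, 0.61, -0.0]
wrist_force: [0.3, 0.8, -1.0]
opening: 0.003
finger_force: 0.0
top yellow [309.2992 219.4375] 28.0 [0.5432 0.0497] box [0.5431 0.0663] [0.5512 0.0643] [0.5434 0.0334] [0.5353 0.0354]
top red [322.0156 223.6182] 16.1 [0.5351 0.0141] box [0.5343 0.026 ] [0.5415 0.0241] [0.5359 0.0023] [0.5287 0.0042]
top red [297.2003 216.8746] 13.3 [0.554  0.0855] box [0.5535 0.0967] [0.56  0.095] [0.5544 0.0747] [0.5479 0.0765]
scene yellow [320.6572 170.0676] 79.1 [0.5532 0.0443] box [0.5393 0.0312] [0.5483 0.0655] [0.5676 0.0583] [0.5586 0.0244]
scene red [335.204  170.6991] 17.4 [0.5537 0.0863] box [0.5471 0.0781] [0.5515 0.0975] [0.56   0.0944] [0.5556 0.0751]
t 20.32 pos [ 0.5046 -0.1044  0.1981] psi 1.315 tilt [ 7.e-04  5.e-04 -1.e+00] q1,q7 [ 0.26 -0.31] F [0.6 1.1 0.4] open -0.001 fin 0.0
shift cm [ 9.43 -0.06 10.02] wz 0.001
```

View pics/e.png

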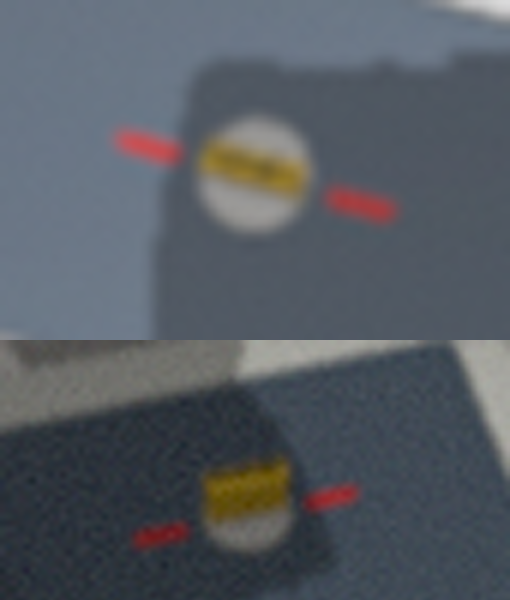

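Both views show the bar and slot in line with the two red marks (-0.247 measured, -0.257 wanted) with the hatch still up. Now I'll push with shut fingers 65 mm from the fastener.

```bash
python3 -m handwheel '[[3,0,0,0,0,0,1],[4,0,2,0,0,0,1],[2.4,0,3,0,0,0,1],[0,0,3,0,0,0,1],[0,0,1.5,0,0,0,1],[0,0,0,0,0,0,1],[0,0,0.3,0,0,0,1],[0,0,0.2,0,0,0,1],[0,0,0.2,0,0,0,1],[0,0,0,0,0,0,1],[0,0,0,0,0,0,1]]'; python3 to.py 0.528 -0.013 0.085 1.314
```

```text
clock: 21.7
eef_pos: [0.5282, -0.014, 0.0957]
orientation: [0.0, 0.792, 0.611, 0.0]
wrist_force: [-0.2, 0.5, -0.2]
opening: 0.002
finger_force: 0.0
t 21.7 pos [ 0.5282 -0.014   0.0957] psi 1.315 tilt [ 2.e-04  1.e-04 -1.e+00] q1,q7 [ 0.05 -0.51] F [-0.2  0.5 -0.2] open 0.002 fin 0.0
shift cm [ 0.09 -0.05  1.07] wz 0.001
```

```bash
for k in 1; do python3 -m handwheel '[[0,0,0.2,0,0,0,1],[0,0,0.2,0,0,0,1],[0,0,0,0,0,0,1],[0,0,0,0,0,0,1]]'; python3 -m handwheel '[[0,0,0.2,0,0,0,1],[0,0,0.2,0,0,0,1],[0,0,0.15,0,0,0,1],[0,0,0,0,0,0,1],[0,0,0,0,0,0,1]]'; done
```

```text
clock: 22.2
eef_pos: [0.5282, -0.014, 0.0917]
orientation: [0.0, 0.792, 0.611, 0.0]
wrist_force: [0.0, -1.0, 4.9]
opening: -0.001
finger_force: 2.4
clock: 22.82
eef_pos: [0.5282, -0.014, 0.0864]
orientation: [0.0, 0.792, 0.611, 0.0]
wrist_force: [-1.4, 0.1, 8.8]
opening: -0.004
finger_force: 4.4
```

```bash
python3 -m handwheel '[[0,0,0.1,0,0,0,1],[0,0,0.05,0,0,0,1],[0,0,0,0,0,0,1],[0,0,0,0,0,0,1]]'; python3 -m handwheel '[[0,0,0.05,0,0,0,1],[0,0,0,0,0,0,1],[0,0,0,0,0,0,1]]'
```

```text
clock: 23.32
eef_pos: [0.5283, -0.014, 0.085]
orientation: [0.0, 0.792, 0.611, 0.0]
wrist_force: [-3.1, -0.5, 12.1]
opening: 0.005
finger_force: 6.2
clock: 23.7
eef_pos: [0.5283, -0.014, 0.0849]
orientation: [0.0, 0.792, 0.611, 0.0]
wrist_force: [-4.7, -0.1, 21.6]
opening: 0.003
finger_force: 11.3
```

```bash
python3 -m handwheel '[[0,0,0,0,0,0,1],[0,0,0,0,0,0,1],[0,0,0,0,0,0,1]]'; python3 -c "
from bench import ctrl; print(ctrl.hand_in())"
```

```text
clock: 24.08
eef_pos: [0.5283, -0.014, 0.0849]
orientation: [0.0, 0.792, 0.611, 0.0]
wrist_force: [-3.8, 0.6, 22.2]
opening: -0.005
finger_force: 11.3
the job is handed in; nothing more can be done
None
```

The job is handed in at 24 s, no verdict returned: cuvette in the green tray, cap in the blue tray, fastener lined up with the red marks (within about 0.01 rad), and hatch held flush at its stop with about 22 N; gripping on the hatch pressed it down with about 4 N each time (around its start-to-move force), and the bottles and beaker were not approached but I did not re-check them in a picture.

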